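# Put the check weight on the paint-mixing scale

### The arm

A 6-joint arm with a two-finger parallel gripper is mounted at the origin on the work surface. World frame = base frame: x ahead of the robot, y to its left, z up, the work surface at z = 0. Lengths are in m, angles in rad, forces in N, time in s.
With the tool pointing down it reaches from about 0.4 to 0.825 m from the base axis. Payload 7 kg.
Tool frame: the origin (TCP) lies at the very end of the fingers, on their centre line; the grasp point (between the pads) lies 19 mm behind it (arm.pinch_z is the z of the grasp point in the tool frame, in m); z points along the fingers, y is the direction in which the jaws open and shut (so a half turn about z gives the same grasp; the last joint's range is limited). The gripper opens to 88 mm and grips with 3 to 60 N. Pads are 19 mm wide; open, the fingers measure 130 mm over their backs; the gripper's body (78 mm by 193 mm) begins 47 mm behind the grasp point.
Start: joints at [1.635, 0.359, 0.012, 0, -1.224, -0.288], TCP at [0.15, 0.658, 0.227] pointing down, gripper open.
Joint ranges: [-3.07, 3.07], [-1.43, 2.12], [-1.02, 1.25], [-3.03, 1.67], [-3.05, -0], [-3.03, 3.03]. Speed limits (rad/s): [2.39, 2.39, 3.01, 3.14, 3.14, 3.14].

### API

Orientations are given as [roll, pitch, yaw] about the fixed x, y, z axes, in that order (R = Rz(yaw) Ry(pitch) Rx(roll)).
In Python, from station import arm gives the robot as it stands.
- The arm moves only by the tool drive_tool, never from a script. Its argument "targets" is a list of rows, each a list of 6 numbers: the shift along the world's x, y, z in units of 0.04 m (1.0 is 0.04 m), then the turn, a rotation vector about the world's x, y, z in units of 6 degrees (1.0 is 6 degrees). In form: [[x, y, z, wx, wy, wz], ...]. A call has 1 to 5 rows; each row shifts and turns the commanded pose from where the row before left it; what a row does not reach is not made up. A row lasts 1/8 s, in which the tool goes at most 62.5 mm and 10.7 degrees, less where a joint would pass 70% of its speed; a pose out of reach is approached as far as the arm can. A call with a number of a shift or a turn outside -1 to 1 is refused whole. A call with a gripper value outside its range is refused whole. "claw" is the opening, from 0 (shut) to 1 (fully open), set as the call begins (left out, the last holds). The fingers move at their own pace and stop on an object; "newtons" is the grip in N (left out, the last holds). Time passes only in rows, so rows that do not move let the fingers close. It gives the time, the measured TCP pose, the force and the opening at its end, in the units of the state.
- arm.get_state(): the state, without advancing time (a new reading comes with each control period).
- arm.grab_frame(name): name is "scene" or "top"; returns (picture, depth): 420x560x3 uint8, red, green, blue; 420x560 float32, m along the optical axis (not along the pixel's ray), 0 where there is no reading.
- arm.get_calibration(name): a dict with "mtx" (3x3 intrinsics, pixels), "dist_coeffs" ([k1, k2, p1, p2, k3] as OpenCV has them; the pictures are not rectified), "origin" and "rotation" of the camera in the world. Camera axes: x right, y up, looking along -z (the intrinsics and any distortion apply to the point x, -y, -z); pixel columns grow to the right and rows downward; lengths in m; the calibration is good to about 2 mm. A picture is of the moment at which its call begins. get_calibration takes no time and is no camera call.
- arm.job_done(): hands the job in, once; it reports no verdict.
Trained networks look in the newest picture that a camera, given by its name, has taken for a name from the list of things; names that differ only in an ending like _2 or _b are one class to them, and where a whole thing is asked for, a point or a joint stands for the part that bears it (a point fixed in the world has none). Each returns a list of dicts, best first, with "score" (0 to 1); they miss things now and then, are a little off and sometimes report something else, mostly with a low value. They report only what shows in the picture. A call takes as long as a camera call.
- arm.search_frame(target, camera): "point" ([x, y, z] in m, in the coordinates of the camera as it stood for that picture, good to about 4 mm: the middle of the surface that is visible of it).
- arm.cut_out(target, camera): "pixels" (420x560 bool, what is visible of it).
- arm.landmark_of(target, camera): "point" ([x, y, z] in m, in the coordinates of the camera as it stood for that picture, good to about 4 mm: a listed point, or the origin of a listed thing).
The state is a dict: "t": time; "q": joint angles; "qd": joint speeds; "joint_efforts": joint torques, N m; "eef_pos": TCP position; "ee_rot": TCP orientation; "force": force on the tool from outside, world axes, zero at the start; "moment": the same for the moment, N m; "width": finger opening in m.
Only numpy, scipy, OpenCV 4.12 (cv2) and the standard library are available. Lean on these libraries where they do the work, as an engineer would, in place of code of your own. Each camera call takes 0.05 s, during which the arm holds its last target. There are 200 camera calls.

### The job

The mixing scale is due for its check: swing the latch lever of the weight case fully clear of the lid, open the lid right up so that it stays standing, then take the middle-sized of the three weights and set it down gently, upright, in the middle of the scale's small round pan. Leave the case open with its latch clear, and leave everything else where it stands.

Things in the scene. Friction and masses are not known exactly. Their poses are not given: they have to be found in the camera images.
- case: Black weight case, fixed. Open box 140 (x) x 260 (y) x 80 (z) mm, walls and floor 5 mm; origin at the centre of its underside; -x is its front (to the robot). Floor ribs 19 mm high at y = -37.5 and 37.5 mm make three bays, one weight in each, near x = 0, y = -75, 0, 75 mm. The latch ledge sticks out 34 mm from the front at y = -75 mm, 44 mm wide, as high as the box.
- latch (a joint): Steel latch lever turning about a vertical pin on the case's ledge. 0: it points to the case's +x, over the lid's front edge (3 mm above the lid), holding the lid shut. Starts at -0.25 to 0.3 rad; grows as it swings clockwise seen from above, to the case's -y side; stops at 2.2. Clear of the lid from about 1.45 rad. Stays where it is left.
- latch_pivot (a point): The latch's pin, at the lever's underside: in the case's frame (-86, -75, 91.5) mm. The lever is 14 mm wide and 8 mm thick.
- latch_tab (a point): Top of the upright round steel tab (12 mm diameter, 30 mm tall above the lever) near the lever's tip, 53 mm from the pin; its top is 129.5 mm above the bench.
- lid (a joint): Grey lid, 140 x 260 x 8 mm, hinged along the case's far (+x) rim. 0: shut; grows as it opens upward and away from the robot; 1.57 is vertical; stops at 1.8 rad. A stiff hinge: it stays where it is left (about 4 N at the handle to lift it).
- lid_hinge (a point): Point on the lid's hinge axis, midway along it: in the case's frame (70, 0, 80.5) mm. The axis runs along the case's y.
- lid_handle (a point): Middle of the bar handle on the lid: a round steel bar, 90 mm long along the case's y, its axis 35 mm above the lid's top face; with the lid shut at (-40, 30, 123.5) mm in the case's frame (30 mm behind the lid's front edge).
- weight_mid: The middle-sized check weight (200 g), plain steel: round body 33 mm in diameter and 29 mm high, narrow neck 14 mm, then a knob 20 mm in diameter from 40 to 51 mm (the top). Origin at the centre of its underside, z up. Stands on the case's floor in one of the three bays.
- weight_large: The largest weight (500 g): same shape, body 44 mm in diameter and 38 mm high, knob 24 mm, 62 mm tall. In another bay; not needed.
- weight_small: The smallest weight (100 g): same shape, body 26 mm in diameter and 22 mm high, knob 16 mm, 39 mm tall. In the third bay; not needed.
- scale: White mixing scale, fixed to the bench: base 200 (x) x 180 (y) mm, top 48 mm high, origin at the centre of its underside. At its back a column carries a black read-out 120 mm wide (y) and 25 mm deep centred at x = +85 mm, from 175 to 235 mm high.
- pan (a point): Centre of the top face of the scale's steel pan, a disc 80 mm in diameter, 78 mm above the bench, raised on a thin stem over the base (20 mm in front of the base's centre).
- tin_near: Paint tin 86 mm in diameter, 92 mm high, standing beside the case's +y end. Bystander; origin under its centre.
- tin_back: Paint tin 96 mm in diameter, 110 mm high, at the back of the bench. Bystander; origin under its centre.
- tinter: Small white bottle 36 mm in diameter, 100 mm high, in front of the case. Bystander; origin under its centre.
- cup: Empty white mixing cup, 70 mm wide at the rim, 75 mm high, in front of the scale. Bystander; origin under its centre.
- opener: Screwdriver 180 mm long lying on the bench behind the scale. Bystander; origin under its middle.
- tape: Roll of tape 90 mm in diameter, 24 mm high, lying at the right. Bystander; origin under its centre.

How it is judged:
On the way, in this order (a step that is already met when the one before it is completed fails the run):
1. the latch lever is swung clear of the lid (1.45 rad or more) while the lid is still shut (value of joint latch above 1.45 rad and value of joint lid below 0.15 rad), for 0.2 s.
2. the lid is opened to 1.35 rad or more (value of joint lid above 1.35 rad), for 0.2 s.
At the end, for the whole second after the job is handed in: The middle-sized weight stands upright (within 0.1 rad) and at rest on the pan, its centre within 20 mm of the pan's centre; the lid stays open (1.3 rad or more) and the latch lever clear (1.4 rad or more) (horizontal distance between weight_mid and pan below 0.02 m and z of weight_mid in the frame of pan between -0.005 and 0.005 m and angle between weight_mid's own z axis and vertical below 0.1 rad and linear speed of weight_mid below 0.02 m/s and value of joint lid above 1.3 rad and value of joint latch above 1.4 rad); the robot touches nothing.
It fails at once if any of the other weights or bystanders moved more than 30 mm or tipped over (distance of any of weight_large, weight_small, tin_near, tin_back, tinter, cup, opener, tape from where it was at the start of the episode above 0.03 m or angle between any of weight_large, weight_small, tin_near, tin_back, tinter, cup, tape's own z axis and vertical above 0.5 rad).
It fails at once if the weight dropped onto the pan (faster than 0.3 m/s within 20 mm of it) or rammed onto the scale (contact force over 45 N) (contact force between weight_mid and scale above 45 N or (horizontal distance between weight_mid and pan below 0.045 m and z of weight_mid in the frame of pan between -0.01 and 0.02 m and linear speed of weight_mid above 0.3 m/s)).
It also fails if it takes over 72 s, if anything falls off the work surface, if the arm or the gripper's body presses on something with over 40 N, if the wrist force passes 120 N, or if a joint passes its speed limit or range.

## Working session

There is one attempt and no reset: what is moved stays moved. The work goes in short steps, Python scripts to look and compute and a tool call to move; the robot and the scene stay as the last step left them, time stands still between calls to the robot, and variables do not carry over. Pictures are saved under pics/ and viewed, about 8 in all and at most 12, crops included, and the job is handed in when it is done.

Besides the shell and the picture viewer there is one more tool, called after "Emit:" as name([rows], argument=value, ...), one row to a line, values as JSON. drive_tool: Moves the arm, as the interface text tells. Shifts and turns lie within -1 to 1; 1 stands for 0.04 m of shift or 6 degrees of turn. Its arguments: {"type":"object","properties":{"targets":{"type":"array"},"claw":{"type":"number"},"newtons":{"type":"number"}},"required":["targets"]}

```bash
mkdir -p pics; ls; cat > h.py <<'E'
import numpy as np, cv2
from station import arm
def w(p,c):
    k=arm.get_calibration(c); return np.array(k["rotation"])@np.array(p)+np.array(k["origin"])
def lm(n,c):
    return [(np.round(w(d["point"],c),4).tolist(),round(d["score"],2)) for d in arm.landmark_of(n,c)[:2]]
def cloud(c,depth):
    k=arm.get_calibration(c); v,u=np.mgrid[0:420,0:560]
    p=cv2.undistortPoints(np.stack([u.ravel(),v.ravel()],1).astype(np.float64)[:,None],np.array(k["mtx"],float),np.array(k["dist_coeffs"],float))[:,0]
    z=depth.ravel(); P=np.stack([p[:,0]*z,-p[:,1]*z,-z],1)
    return (P@np.array(k["rotation"]).T+np.array(k["origin"])).reshape(420,560,3)
def save(im,n): cv2.imwrite("pics/"+n,im[:,:,::-1])
E
python3 - <<'E'
from h import *
for c in("scene","top"):
    im,d=arm.grab_frame(c); save(im,c+"0.png"); np.save(c+"0.npy",d)
    print(c,arm.get_calibration(c)["origin"])
    for n in "case latch_pivot latch_tab lid_hinge lid_handle scale pan tin_near tin_back tinter cup tape opener".split(): print(n,lm(n,c))
print(arm.get_state())
E
```

```text
pics
scene [1.15759047 0.29284353 1.07719123]
case [([-1.6847, -2.5494, -1.7651], 0.9)]
latch_pivot [([-1.4772, -2.3419, -1.5576], 0.56), ([-1.6718, -2.5365, -1.7522], 0.41)]
latch_tab [([-1.5851, -2.4498, -1.6654], 0.6)]
lid_hinge [([-1.5083, -2.3731, -1.5887], 0.64), ([-1.3069, -2.1716, -1.3873], 0.17)]
lid_handle [([-1.4739, -2.3387, -1.5543], 0.7), ([-1.7008, -2.5655, -1.7812], 0.46)]
scale [([-1.2236, -2.0884, -1.304], 0.96), ([-1.4355, -2.3003, -1.5159], 0.63)]
pan [([-1.1015, -1.9662, -1.1819], 0.89)]
tin_near [([-1.4303, -2.2951, -1.5107], 0.85), ([-1.6753, -2.54, -1.7557], 0.17)]
tin_back [([-1.2633, -2.128, -1.3437], 0.93)]
tinter []
cup [([-1.299, -2.1637, -1.3794], 0.96)]
tape [([-1.8559, -2.7207, -1.9363], 0.58)]
opener [([-1.1233, -1.988, -1.2037], 0.54)]
top [3.21497457e-01 5.14387306e-04 1.45588350e+00]
case [([2.7197, 2.3987, 3.8541], 0.81), ([2.7252, 2.4043, 3.8596], 0.69)]
latch_pivot [([2.569, 2.248, 3.7033], 0.69)]
latch_tab [([2.5242, 2.2032, 3.6586], 0.59)]
lid_hinge [([2.6083, 2.2874, 3.7427], 0.72)]
lid_handle [([2.5097, 2.1887, 3.644], 0.72), ([2.4845, 2.163
[... 319 characters left out ...]
616, 3.917], 0.92), ([2.5689, 2.2479, 3.7033], 0.5)]
opener []
{'t': 1.4, 'q': array([ 1.63510745e+00,  3.58627701e-01,  1.19062307e-02, -2.05143443e-05,
       -1.22407382e+00, -2.88107265e-01]), 'qd': array([ 0.00115104, -0.00023876, -0.00131189,  0.00042997, -0.00077715,
       -0.00145945]), 'joint_efforts': array([ 6.88772416e-04, -5.82385504e+01,  2.93296963e+01,  7.00234026e+00,
        1.24879985e-02, -2.24875231e-05]), 'eef_pos': array([0.14980491, 0.65815446, 0.22654233]), 'ee_rot': array([ 3.14158816e+00,  1.87923208e-05, -2.23803114e-01]), 'force': array([ 0.08645392, -0.5554014 ,  0.20838046]), 'moment': array([-0.0003435 , -0.02211262,  0.03226511]), 'width': 0.087756072018869}
```

The camera rotation is an rpy triple, not a matrix; fixing that.

```bash
sed -i 's/^from station import arm/from station import arm\nfrom scipy.spatial.transform import Rotation as Ro\ndef Rm(k): return Ro.from_euler("xyz",k["rotation"]).as_matrix()/; s/np.array(k\["rotation"\])/Rm(k)/g' h.py
python3 - <<'E'
from h import *
for c in("scene","top"):
    im,d=arm.grab_frame(c)
    print(c,arm.get_calibration(c))
    for n in "case latch_pivot latch_tab lid_hinge lid_handle scale pan tin_near tin_back tinter cup tape opener".split(): print(n,lm(n,c))
E
```

```text
scene {'mtx': array([[407.02472954,   0.        , 279.53426506],
       [  0.        , 407.02472954, 219.93080721],
       [  0.        ,   0.        ,   1.        ]]), 'dist_coeffs': array([-0.0502617,  0.       ,  0.       ,  0.       ,  0.       ]), 'origin': array([1.15759047, 0.29284353, 1.07719123]), 'rotation': array([ 0.59129114, -0.01155832,  2.05065913])}
case [([0.5657, -0.2481, 0.0007], 0.78)]
latch_pivot [([0.4708, -0.3135, 0.0913], 0.43)]
latch_tab [([0.5254, -0.3306, 0.1274], 0.55), ([0.6363, -0.251, 0.0804], 0.36)]
lid_hinge [([0.6343, -0.2539, 0.0809], 0.59)]
lid_handle [([0.5267, -0.2117, 0.1216], 0.92), ([0.472, -0.3163, 0.0906], 0.34)]
scale [([0.5475, 0.2197, -0.0019], 0.91)]
pan [([0.5272, 0.2259, 0.0778], 0.63)]
tin_near [([0.6125, -0.0367, -0.0023], 0.74)]
tin_back [([0.7768, 0.0069, 0.002], 0.65)]
tinter [([0.437, -0.1748, 0.0006], 0.61), ([0.7728, 0.0066, 0.0029], 0.6)]
cup [([0.3926, 0.2494, -0.0019], 0.88)]
tape [([0.6344, -0.4576, 0.0003], 0.82), ([0.5243, -0.2148, 0.1193], 0.41)]
opener [([0.6784, 0.2192, -0.0048], 0.56)]
top {'mtx': array([[495.75571056
[... 303 characters left out ...]
([ 0.1770271 , -0.01776838, -1.59376137])}
case [([0.5589, -0.2548, 0.0005], 0.83)]
latch_pivot [([0.4754, -0.321, 0.0909], 0.44)]
latch_tab [([0.523, -0.3384, 0.1315], 0.71), ([0.4738, -0.3196, 0.0903], 0.56)]
lid_hinge [([0.6348, -0.2591, 0.0822], 0.97)]
lid_handle [([0.5244, -0.2193, 0.1217], 0.83), ([0.5484, 0.2169, 0.0017], 0.48)]
scale [([0.5479, 0.2201, -0.0011], 0.57)]
pan [([0.525, 0.22, 0.0792], 0.78)]
tin_near [([0.6156, -0.0427, 0.0014], 0.61)]
tin_back [([0.7721, -0.0021, -0.002], 0.7)]
tinter [([0.4322, -0.1756, 0.001], 0.44)]
cup [([0.3935, 0.2497, 0.0002], 0.57), ([0.5504, 0.2148, 0.0], 0.18)]
tape [([0.631, -0.4656, 0.0017], 0.58), ([0.5285, 0.2205, 0.0802], 0.55)]
opener []
```

View pics/scene0.png

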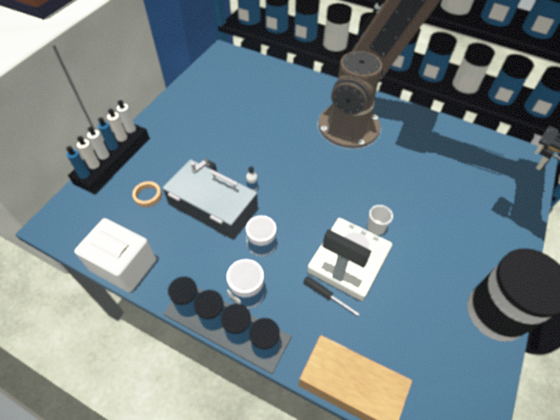

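View pics/top0.png

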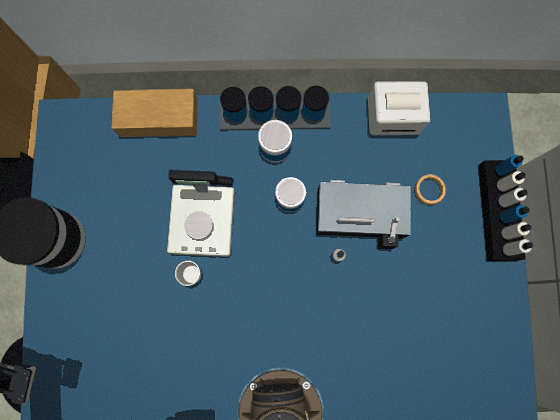

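Scene shows the case at about (210,195), shut, the latch lever over its front edge near (200,165), the tinter at (252,178) in front, and the scale at (350,255). In the top picture the lid spans (318–410, 182–235), the handle is at (355,221), the latch at (392,232) and the pan at (199,226).

```bash
python3 - <<'E'
from h import *
P={c:cloud(c,np.load(c+"0.npy")) for c in("scene","top")}
for c in P:
    p=P[c].reshape(-1,3); 
    box=lambda x0,x1,y0,y1,z0,z1:p[(p[:,0]>x0)&(p[:,0]<x1)&(p[:,1]>y0)&(p[:,1]<y1)&(p[:,2]>z0)&(p[:,2]<z1)]
    l=box(.45,.7,-.42,-.09,.08,.098); r=cv2.minAreaRect(l[:,:2].astype(np.float32)); print(c,"lid",r,len(l),np.median(l[:,2]))
    h=box(.48,.58,-.30,-.14,.115,.135); print("handle",h.mean(0),h.min(0),h.max(0),np.polyfit(h[:,1],h[:,0],1))
    t=box(.45,.58,-.38,-.30,.112,.14); print("tab",t.mean(0),len(t))
    t=box(.45,.58,-.38,-.28,.096,.11); print("lever",len(t),t.mean(0),t.min(0),t.max(0))
    q=box(.45,.6,.15,.3,.07,.09); print("pan",q.mean(0),cv2.minEnclosingCircle(q[:,:2].astype(np.float32)),len(q))
E
```

```text
scene lid ((0.5564625263214111, -0.2478758990764618), (0.26275089383125305, 0.1769094467163086), 86.60387420654297) 3004 0.08769967999087547
handle [ 0.5282387  -0.213832    0.12610936] [ 0.52147755 -0.26379995  0.11911717] [ 0.53345704 -0.16599865  0.13115002] [0.02709902 0.53403334]
tab [ 0.52801679 -0.32786247  0.12174152] 20
lever 64 [ 0.49993756 -0.32105039  0.09919888] [ 0.46892827 -0.33166651  0.09611307] [ 0.53384235 -0.30833461  0.10580326]
pan [0.50662606 0.22398459 0.07800631] ((0.5165037512779236, 0.22300463914871216), 0.03836260735988617) 215
top lid ((0.5515266060829163, -0.25092872977256775), (0.25968626141548157, 0.18375560641288757), 85.89452362060547) 4404 0.08892187973941867
handle [ 0.52565639 -0.21757509  0.12807217] [ 0.5192549  -0.26598216  0.11970818] [ 0.53385662 -0.17112602  0.13399162] [0.06240829 0.53923488]
tab [ 0.52386931 -0.33027677  0.12631148] 23
lever 114 [ 0.49702681 -0.32304697  0.10061545] [ 0.46623186 -0.36976644  0.09600922] [ 0.55460741 -0.28118642  0.10770987]
pan [0.5265337  0.21867478 0.07822251] ((0.5264014601707458, 0.21900251507759094), 0.04077848792076111) 631
```

Emit:
drive_tool([
  [0.54, -0.92, 0, 0, 0, -1],
  [0.54, -0.92, 0, 0, 0, -1],
  [0.54, -0.92, 0, 0, 0, -1],
  [0.54, -0.92, 0, 0, 0, -1],
  [0.54, -0.92, 0, 0, 0, -1],
], claw=0, newtons=20)

```text
t: 3.42
eef_pos: [0.2584, 0.4729, 0.2268]
ee_rot: [-3.141, 0.0, -0.751]
force: [0.8, -0.2, 0.2]
width: 0.0433
```

Emit:
drive_tool([
  [0.54, -0.92, 0, 0, 0, -1],
  [0.54, -0.92, 0, 0, 0, -1],
  [0.4, -1, 0, 0, 0, -1],
  [0.4, -1, 0, 0, 0, -1],
  [0.4, -1, 0, 0, 0, -1],
])

```text
t: 4.05
eef_pos: [0.3494, 0.2792, 0.2268]
ee_rot: [-3.141, 0.0, -1.274]
force: [0.6, -0.3, -0.4]
width: 0.0009
```

Emit:
drive_tool([
  [0.4, -1, 0, 0, 0, -1],
  [0.4, -1, 0, 0, 0, -1],
  [0.4, -1, 0, 0, 0, -1],
  [0.4, -1, 0, 0, 0, -1],
  [0.4, -1, 0, 0, 0, -1],
])

```text
t: 4.68
eef_pos: [0.4294, 0.0792, 0.227]
ee_rot: [-3.141, 0.001, -1.798]
force: [1.0, 0.3, -0.2]
width: 0.0005
```

Emit:
drive_tool([
  [0.4, -1, 0, 0, 0, -1],
  [0.4, -1, 0, 0, 0, -1],
  [0.3, -1, 0, 0, 0, -1],
  [0.3, -1, 0, 0, 0, -1],
  [0.3, -1, 0, 0, 0, -1],
])

```text
t: 5.3
eef_pos: [0.4974, -0.1209, 0.2268]
ee_rot: [-3.141, 0.0, -2.322]
force: [0.4, 0.8, 0.8]
width: 0.0006
```

Emit:
drive_tool([
  [0.26, -0.98, 0, 0, 0, -0.86],
  [0.26, -0.98, 0, 0, 0, -0.86],
  [0.26, -0.98, 0, 0, 0, -0.86],
  [0.26, -0.98, 0, 0, 0, 0],
  [0.26, -0.98, 0, 0, 0, 0],
])

```text
t: 5.92
eef_pos: [0.5493, -0.3168, 0.2267]
ee_rot: [-3.141, 0.0, -2.588]
force: [0.7, -0.4, 0.5]
width: 0.0003
```

Emit:
drive_tool([
  [0, 0, -0.7, 0, 0, 0],
  [0, 0, -0.7, 0, 0, 0],
  [0, 0, -0.7, 0, 0, 0],
  [0, 0, -0.5, 0, 0, 0],
  [0, 0, -0.35, 0, 0, 0],
])

```text
t: 6.55
eef_pos: [0.5487, -0.3154, 0.1076]
ee_rot: [3.141, -0.001, -2.588]
force: [-0.6, 0.1, 0.5]
width: 0.0004
```

```bash
python3 - <<'E'
from h import *
s=arm.get_state(); print(s["t"],s["eef_pos"],s["force"])
im,d=arm.grab_frame("top"); save(cv2.resize(im[160:280,290:450],None,fx=4,fy=4),"a1.png")
E
```

```text
6.55 [ 0.54874504 -0.31542821  0.10756715] [-0.59786626  0.1208326   0.5200983 ]
```

View pics/a1.png

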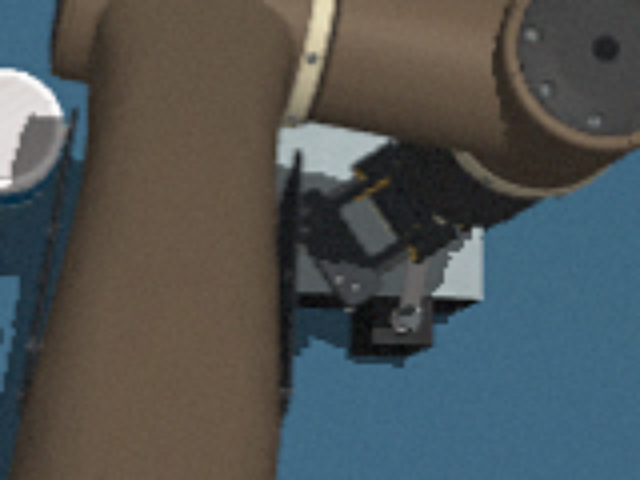

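Emit:
drive_tool([
  [-0.22, -0.14, 0, 0, 0, 0],
  [-0.13, -0.4, 0, 0, 0, 0],
  [-0.15, -0.22, 0, 0, 0, 0],
  [-0.2, -0.18, 0, 0, 0, 0],
  [-0.22, -0.15, 0, 0, 0, 0],
])

```text
t: 7.22
eef_pos: [0.5116, -0.3598, 0.1088]
ee_rot: [-3.141, 0.0, -2.589]
force: [1.0, 1.6, 0.5]
width: 0.0003
```

Emit:
drive_tool([
  [-0.25, -0.09, 0, 0, 0, 0],
  [-0.37, -0.05, 0, 0, 0, 0],
  [-0.4, 0.07, 0, 0, 0, 0],
  [-0.15, 0.04, 0, 0, 0, 0],
  [0, 0, 0, 0, 0, 0],
])

```text
t: 7.85
eef_pos: [0.4646, -0.3597, 0.1086]
ee_rot: [3.141, -0.0, -2.588]
force: [0.1, 1.3, 0.5]
width: 0.0001
```

Emit:
drive_tool([
  [0.32, 0.2, 0, 0, 0, 0],
  [0, 0, 0.8, 0, 0, 0.5],
  [0, 0, 0.8, 0, 0, 1],
  [0, 0, 0.7, 0, 0, 1],
  [0.2, 0.6, 0, 0, 0, 1],
], claw=0.55)

```text
t: 8.48
eef_pos: [0.4883, -0.3292, 0.2032]
ee_rot: [-3.137, 0.0, -2.219]
force: [0.3, 0.6, -0.9]
width: 0.0444
```

Emit:
drive_tool([
  [0.2, 0.6, 0, 0, 0, 1],
  [0.2, 0.6, 0, 0, 0, 1],
  [0.2, 0.6, 0, 0, 0, 1],
  [0.2, 0.6, 0, 0, 0, 1],
  [0.2, 0.4, 0, 0, 0, 1],
])

```text
t: 9.1
eef_pos: [0.5274, -0.2148, 0.2007]
ee_rot: [-3.142, -0.0, -1.694]
force: [-0.2, 0.2, -0.3]
width: 0.0482
```

```bash
python3 - <<'E'
from h import *
s=arm.get_state(); print(s["t"],s["eef_pos"],s["ee_rot"],s["width"],s["q"])
im,d=arm.grab_frame("scene"); save(cv2.resize(im[130:250,130:290],None,fx=4,fy=4),"a2.png")
print("tab",lm("latch_tab","scene"),"han",lm("lid_handle","scene"),"piv",lm("latch_pivot","scene"))
p=cloud("scene",d).reshape(-1,3)
t=p[(p[:,0]>.4)&(p[:,0]<.5)&(p[:,1]>-.4)&(p[:,1]<-.34)&(p[:,2]>.095)&(p[:,2]<.14)];print(len(t),t.mean(0))
E
```

```text
9.1 [ 0.52740743 -0.21476154  0.20066298] [-3.14150934e+00 -3.34065055e-04 -1.69354832e+00] 0.048217049215807245 [-4.29311864e-02  2.04823349e-01 -2.63309340e-01  3.80602147e-04
 -1.10260726e+00 -7.99925381e-02]
tab [] han [([0.5223, -0.2121, 0.121], 0.95), ([0.5686, -0.2458, 0.0], 0.56)] piv []
0 [nan nan nan]<stdin>:6: RuntimeWarning: Mean of empty slice.
  ret = um.true_divide(
```

View pics/a2.png

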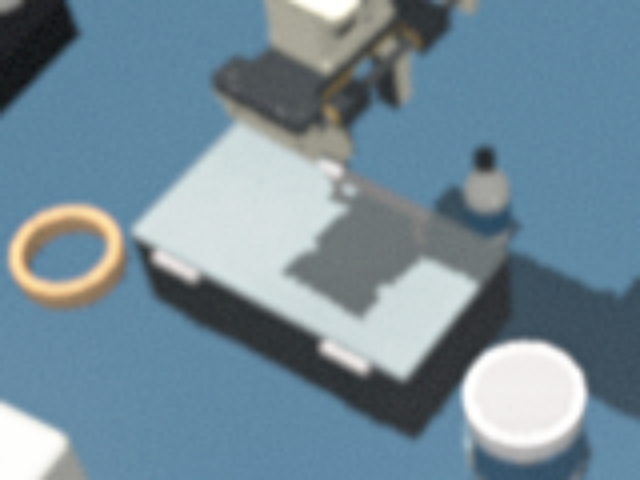

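The lever no longer lies over the lid; the gripper hides it in this view. A quick check from the top camera follows.

```bash
python3 - <<'E'
from h import *
im,d=arm.grab_frame("top"); save(cv2.resize(im[160:280,290:450],None,fx=4,fy=4),"a3.png")
print("tab",lm("latch_tab","top"),"piv",lm("latch_pivot","top"))
p=cloud("top",d).reshape(-1,3)
t=p[(p[:,0]>.42)&(p[:,0]<.5)&(p[:,1]>-.4)&(p[:,1]<-.28)&(p[:,2]>.097)&(p[:,2]<.14)];print(len(t),np.round(t[::4],3).tolist())
E
```

```text
tab [([0.4533, -0.3721, 0.1308], 0.57)] piv [([0.4754, -0.3222, 0.0934], 0.45)]
124 [[0.481, -0.318, 0.101], [0.477, -0.32, 0.105], [0.475, -0.314, 0.102], [0.475, -0.326, 0.101], [0.472, -0.32, 0.103], [0.472, -0.331, 0.101], [0.469, -0.317, 0.104], [0.469, -0.328, 0.103], [0.469, -0.341, 0.097], [0.466, -0.318, 0.108], [0.466, -0.334, 0.099], [0.466, -0.344, 0.104], [0.463, -0.333, 0.103], [0.463, -0.345, 0.1], [0.461, -0.331, 0.102], [0.46, -0.345, 0.1], [0.46, -0.356, 0.1], [0.458, -0.348, 0.098], [0.457, -0.358, 0.102], [0.454, -0.368, 0.129], [0.454, -0.346, 0.104], [0.454, -0.358, 0.102], [0.451, -0.364, 0.131], [0.452, -0.347, 0.101], [0.452, -0.362, 0.097], [0.448, -0.364, 0.132], [0.449, -0.356, 0.1], [0.447, -0.363, 0.115], [0.446, -0.37, 0.129], [0.446, -0.363, 0.104], [0.444, -0.369, 0.123]]
```

Emit:
drive_tool([
  [0, 0, -0.6, 0, 0, 0.6],
  [0, 0, -0.6, 0, 0, 0],
  [0, 0, -0.6, 0, 0, 0],
  [0, 0, -0.45, 0, 0, 0],
  [0, 0, 0, 0, 0, 0],
])

```text
t: 10.07
eef_pos: [0.5251, -0.2167, 0.1093]
ee_rot: [3.139, 0.0, -1.637]
force: [0.1, 0.9, 0.4]
width: 0.0486
```

Emit:
drive_tool([
  [0, 0, 0, 0, 0, 0],
  [0, 0, 0, 0, 0, 0],
  [0, 0, 0, 0, 0, 0],
  [0, 0, 0, 0, 0, 0],
  [0, 0, 0, 0, 0, 0],
], claw=0, newtons=25)

```text
t: 10.7
eef_pos: [0.5258, -0.2162, 0.1108]
ee_rot: [3.141, -0.0, -1.635]
force: [-2.6, 0.6, 4.6]
width: 0.0099
```

Emit:
drive_tool([
  [0.1, 0, 0.22, 0, 0, 0],
  [0.11, -0.02, 0.21, 0, 0, 0],
  [0.27, -0.02, 0.38, 0, 0, 0],
  [0.33, -0.02, 0.34, 0, 0, 0],
  [0, 0, 0, 0, 0, 0],
])

```text
t: 11.32
eef_pos: [0.5576, -0.2184, 0.1586]
ee_rot: [3.139, 0.0, -1.635]
force: [-11.7, 3.9, 11.9]
width: 0.0101
```

Emit:
drive_tool([
  [0.34, -0.02, 0.32, 0, 0, 0],
  [0.4, -0.02, 0.24, 0, 0, 0],
  [0.43, -0.02, 0.17, 0, 0, 0],
  [0, 0, 0, 0, 0, 0],
])

```text
t: 11.82
eef_pos: [0.6071, -0.2215, 0.1872]
ee_rot: [-3.139, -0.001, -1.635]
force: [-1.0, -1.0, 4.2]
width: 0.0103
```

Forces are low; continuing along the arc.

Emit:
drive_tool([
  [0.46, -0.02, 0.09, 0, 0, 0],
  [0.47, -0.02, 0.01, 0, 0, 0],
  [0.47, -0.03, -0.06, 0, 0, 0],
  [0, 0, 0, 0, 0, 0],
])

```text
t: 12.32
eef_pos: [0.6632, -0.225, 0.1883]
ee_rot: [-3.138, -0.002, -1.635]
force: [1.1, -6.0, 2.4]
width: 0.0106
```

Emit:
drive_tool([
  [0.44, -0.02, -0.14, 0, 0, 0],
  [0.16, 0, -0.06, 0, 0, 0],
  [0, 0, 0, 0, 0, 0],
])

```text
t: 12.7
eef_pos: [0.6856, -0.2263, 0.1801]
ee_rot: [-3.14, -0.002, -1.636]
force: [0.6, -7.5, 0.4]
width: 0.0097
```

Emit:
drive_tool([
  [0, 0, 0, 0, 0, 0],
  [0, 0, 0, 0, 0, 0],
  [0, 0, 0, 0, 0, 0],
], claw=0.25)

```text
t: 13.08
eef_pos: [0.6854, -0.2242, 0.1795]
ee_rot: [-3.141, 0.0, -1.635]
force: [0.7, 0.9, -0.8]
width: 0.0214
```

Emit:
drive_tool([
  [0, 0, 0.2, 0, 0, 0],
  [0, 0, 0.5, 0, 0, 0],
  [0, 0, 0.8, 0, 0, 0],
  [0, 0, 0.8, 0, 0, 0],
  [-0.2, 0.2, 0.2, 0, 0, 0],
])

```text
t: 13.7
eef_pos: [0.6784, -0.217, 0.2824]
ee_rot: [-3.137, -0.001, -1.636]
force: [0.4, 0.7, 0.9]
width: 0.0217
```

Emit:
drive_tool([
  [-0.9, 0.8, 0, 0, 0, 1],
  [-0.9, 1, 0, 0, 0, 1],
  [-0.9, 1, 0, 0, 0, 1],
  [-0.9, 1, 0, 0, 0, 1],
  [-0.9, 1, 0, 0, 0, 1],
])

```text
t: 14.32
eef_pos: [0.4956, -0.0235, 0.2792]
ee_rot: [-3.141, 0.0, -1.108]
force: [0.2, 0.9, 0.7]
width: 0.0218
```

```bash
python3 - <<'E'
from h import *
print(arm.get_state()["t"],arm.get_state()["eef_pos"])
for c in("top","scene"):
    im,d=arm.grab_frame(c); np.save(c+"4.npy",d); np.save(c+"4im.npy",im)
    for n in "weight_mid weight_large weight_small lid_handle latch_tab tin_near tinter".split(): print(c,n,lm(n,c))
    if c=="top": save(cv2.resize(im[160:280,290:450],None,fx=4,fy=4),"a4.png")
E
```

```text
14.325 [ 0.49563619 -0.02350663  0.27917803]
top weight_mid [([0.5645, -0.177, 0.0019], 0.45)]
top weight_large [([0.5663, -0.2496, 0.001], 0.75)]
top weight_small [([0.5661, -0.3244, 0.0025], 0.47)]
top lid_handle [([0.5607, -0.2557, 0.0031], 0.58)]
top latch_tab [([0.4502, -0.3723, 0.1303], 0.49)]
top tin_near []
top tinter [([0.434, -0.1764, -0.0022], 0.74)]
scene weight_mid [([0.5664, -0.1749, 0.0058], 0.45)]
scene weight_large [([0.4405, -0.1719, 0.0003], 0.73)]
scene weight_small []
scene lid_handle [([0.6853, -0.2231, 0.1869], 0.58)]
scene latch_tab [([0.4484, -0.3665, 0.1287], 0.62), ([0.4389, -0.1718, 0.0005], 0.38)]
scene tin_near [([0.6151, -0.037, -0.0026], 0.94)]
scene tinter [([0.4396, -0.1728, 0.001], 0.55)]
```

View pics/a4.png

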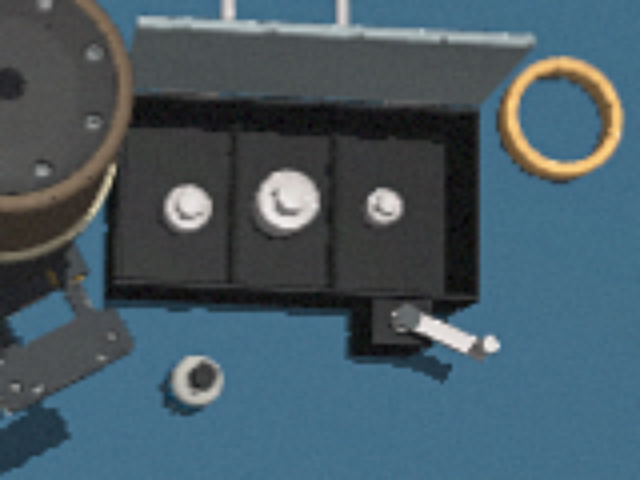

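The lid stands upright, the latch is clear, and the weights are visible left to right: mid (187,208), large (288,203), small (384,206). Refining mid from depth.

```bash
python3 - <<'E'
from h import *
p=cloud("top",np.load("top4.npy")).reshape(-1,3)
b=p[(np.abs(p[:,0]-.565)<.03)&(np.abs(p[:,1]+.176)<.03)]
for z0,z1 in((.047,.065),(.028,.044)):
    t=b[(b[:,2]>z0)&(b[:,2]<z1)]; print(len(t),t.mean(0),t.min(0),t.max(0))
t=b[b[:,2]>.028]; print(cv2.minEnclosingCircle(t[:,:2].astype(np.float32)))
for c in("top","scene"):
  m=[d["pixels"] for d in arm.cut_out("weight_mid",c)[:1]] if c=="scene" else []
  for x in m:
    q=cloud(c,np.load(c+"4.npy"))[x]; print(c,len(q),q.mean(0),q.min(0),q.max(0))
E
```

```text
39 [ 0.56421175 -0.1782759   0.05557074] [ 0.55504686 -0.18815511  0.04831711] [ 0.57340605 -0.17027768  0.06086347]
62 [ 0.5614925  -0.17672572  0.03436851] [ 0.54821889 -0.19384493  0.0281532 ] [ 0.58045516 -0.16408701  0.04303397]
((0.5640576481819153, -0.17852053046226501), 0.01660412736237049)
```

Emit:
drive_tool([
  [0.17, -0.39, 0, 0, 0, 1],
  [0.17, -0.39, 0, 0, 0, 1],
  [0.17, -0.39, 0, 0, 0, 1],
  [0.17, -0.39, 0, 0, 0, 1],
  [0.17, -0.39, 0, 0, 0, 1],
], claw=0.42)

```text
t: 15.8
eef_pos: [0.5316, -0.1032, 0.2794]
ee_rot: [3.142, -0.0, -0.585]
force: [0.7, 0.0, 1.0]
width: 0.0366
```

Emit:
drive_tool([
  [0.17, -0.39, 0, 0, 0, 1],
  [0.17, -0.39, 0, 0, 0, 1],
  [0.17, -0.39, 0, 0, 0, 1],
  [0.17, -0.39, 0, 0, 0, 1],
  [0.17, -0.37, 0, 0, 0, 1],
])

```text
t: 16.42
eef_pos: [0.5657, -0.1804, 0.2793]
ee_rot: [3.142, 0.0, -0.061]
force: [0.5, 0.8, 0.0]
width: 0.0371
```

Emit:
drive_tool([
  [0, 0, -0.9, 0, 0, 0],
  [0, 0, -0.9, 0, 0, 0],
  [0, 0, -0.9, 0, 0, 0],
  [0, 0, -0.9, 0, 0, 0],
  [0, 0, 0, 0, 0, 0],
])

```text
t: 17.05
eef_pos: [0.5635, -0.1797, 0.1327]
ee_rot: [3.142, 0.006, -0.065]
force: [0.5, -0.4, 1.3]
width: 0.0367
```

Emit:
drive_tool([
  [0, 0.03, -0.8, 0, 0, 0],
  [0, 0, -0.8, 0, 0, 0],
  [0, 0, -0.5, 0, 0, 0],
  [0, 0, -0.28, 0, 0, 0],
  [0, 0, 0, 0, 0, 0],
])

```text
t: 17.68
eef_pos: [0.5659, -0.1787, 0.0407]
ee_rot: [3.141, -0.0, -0.064]
force: [-0.1, 0.2, 0.0]
width: 0.0369
```

Emit:
drive_tool([
  [0, 0, 0, 0, 0, 0],
  [0, 0, 0, 0, 0, 0],
  [0, 0, 0, 0, 0, 0],
  [0, 0, 0, 0, 0, 0],
], claw=0, newtons=25)

```text
t: 18.18
eef_pos: [0.5662, -0.1786, 0.041]
ee_rot: [-3.142, -0.002, -0.064]
force: [-1.0, 2.8, 6.0]
width: 0.0184
```

The width is 18.4 mm and there is an upward force, so it is probably holding a rounded upper edge. Regripping about 4 mm deeper.

Emit:
drive_tool([
  [0, 0, 0, 0, 0, 0],
  [0, 0, 0, 0, 0, 0],
  [0, 0, -0.1, 0, 0, 0],
  [0, 0, 0, 0, 0, 0],
], claw=0.4)

```text
t: 18.68
eef_pos: [0.5649, -0.1787, 0.0355]
ee_rot: [3.142, 0.001, -0.065]
force: [-0.5, -0.5, 0.4]
width: 0.0352
```

Emit:
drive_tool([
  [0, 0, 0, 0, 0, 0],
  [0, 0, 0, 0, 0, 0],
  [0, 0, 0, 0, 0, 0],
  [0, 0, 0, 0, 0, 0],
], claw=0)

```text
t: 19.18
eef_pos: [0.5656, -0.1786, 0.0363]
ee_rot: [-3.142, -0.0, -0.065]
force: [0.5, 1.5, 1.2]
width: 0.0185
```

Emit:
drive_tool([
  [0, 0, 0.2, 0, 0, 0],
  [0, 0, 0.5, 0, 0, 0],
  [0, 0, 0.8, 0, 0, 0],
  [0, 0, 0.8, 0, 0, 0],
  [0, 0, 0.8, 0, 0, 0],
])

```text
t: 19.8
eef_pos: [0.5649, -0.1788, 0.1614]
ee_rot: [3.142, 0.001, -0.065]
force: [0.9, 0.1, -3.2]
width: 0.0188
```

Emit:
drive_tool([
  [0, 0, 0.9, 0, 0, 0],
  [0, 0, 0.9, 0, 0, 0],
  [-0.3, 0.5, 0.5, 0, 0, 0],
  [-0.3, 0.5, 0, 0, 0, 0],
  [0, 0, 0, 0, 0, 0],
])

```text
t: 20.42
eef_pos: [0.5404, -0.1378, 0.2529]
ee_rot: [-3.141, -0.0, -0.064]
force: [0.9, 0.1, -2.9]
width: 0.0184
```

```bash
python3 - <<'E'
from h import *
s=arm.get_state(); print(s["t"],s["eef_pos"],s["force"],s["width"])
im,d=arm.grab_frame("scene"); save(cv2.resize(im[100:220,170:330],None,fx=4,fy=4),"a5.png")
print(lm("weight_mid","scene"))
im,d=arm.grab_frame("top"); print(lm("pan","top"),lm("weight_mid","top"))
E
```

```text
20.425 [ 0.54041187 -0.13781149  0.25290361] [ 0.91228693  0.11061242 -2.9431873 ] 0.018388701333374127
[([0.5394, -0.1349, 0.2196], 0.54)]
[([0.5253, 0.219, 0.0784], 0.89)] []
```

View pics/a5.png

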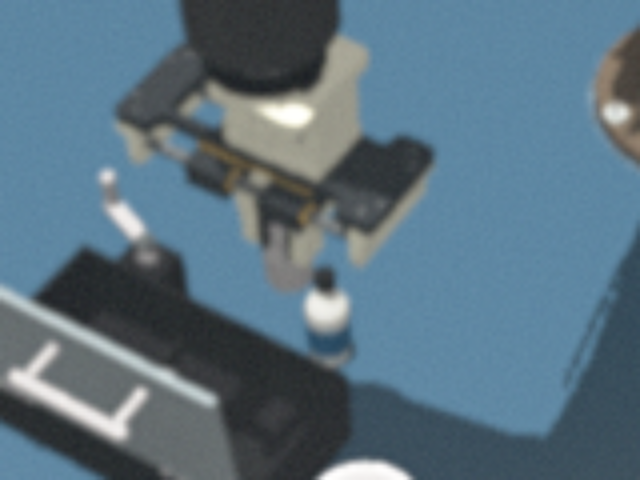

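Emit:
drive_tool([
  [0, 0.5, 0, 0, 0, 0],
  [-0.04, 0.9, 0, 0, 0, 0],
  [-0.04, 1, 0, 0, 0, 0],
  [-0.04, 1, 0, 0, 0, 0],
  [-0.04, 1, 0, 0, 0, 0],
])

```text
t: 21.3
eef_pos: [0.5351, 0.0382, 0.2519]
ee_rot: [3.141, 0.0, -0.065]
force: [0.5, 0.4, -1.0]
width: 0.0186
```

Emit:
drive_tool([
  [-0.04, 1, 0, 0, 0, 0],
  [-0.04, 1, 0, 0, 0, 0],
  [-0.04, 1, 0, 0, 0, 0],
  [-0.04, 0.9, 0, 0, 0, 0],
  [0, 0.65, 0, 0, 0, 0],
])

```text
t: 21.92
eef_pos: [0.5287, 0.2206, 0.2517]
ee_rot: [3.141, 0.001, -0.064]
force: [0.8, -0.5, -3.1]
width: 0.0186
```

Emit:
drive_tool([
  [0, 0, 0, 0, 0, 0],
  [0, 0, -0.6, 0, 0, 0],
  [0, 0, -0.8, 0, 0, 0],
  [0, 0, -0.8, 0, 0, 0],
  [0, 0, -0.5, 0, 0, 0],
])

```text
t: 22.55
eef_pos: [0.5282, 0.2178, 0.1425]
ee_rot: [3.14, 0.002, -0.066]
force: [-0.4, -0.3, -1.6]
width: 0.0182
```

```bash
python3 - <<'E'
from h import *
s=arm.get_state(); print(s["t"],s["eef_pos"],s["ee_rot"],s["force"],s["width"])
im,d=arm.grab_frame("scene"); print(lm("weight_mid","scene"),lm("pan","scene")); save(cv2.resize(im[190:310,290:450],None,fx=4,fy=4),"a6.png")
p=cloud("scene",d)
for x in arm.cut_out("weight_mid","scene")[:1]:
    q=p[x["pixels"]]; print(len(q),x["score"],np.median(q,0),q.min(0),q.max(0))
im,d=arm.grab_frame("top"); print(lm("pan","top"),lm("weight_mid","top"),lm("scale","top"))
E
```

```text
22.55 [0.52822695 0.21783116 0.14245852] [ 3.14002851e+00  1.68013128e-03 -6.58357319e-02] [-0.35304012 -0.26793193 -1.56405115] 0.018197299048683006
[([0.5273, 0.2213, 0.1095], 0.65), ([0.5272, 0.2242, 0.0803], 0.35)] [([0.5281, 0.2225, 0.0772], 0.56)]
129 0.69 [0.53701035 0.21964147 0.14007111] [0.51990782 0.20532515 0.11421118] [0.54480336 0.23629028 0.16347362]
[([0.527, 0.2208, 0.0792], 0.65), ([0.6174, -0.0411, 0.0017], 0.22)] [] [([0.5494, 0.2166, -0.0006], 0.9)]
```

View pics/a6.png

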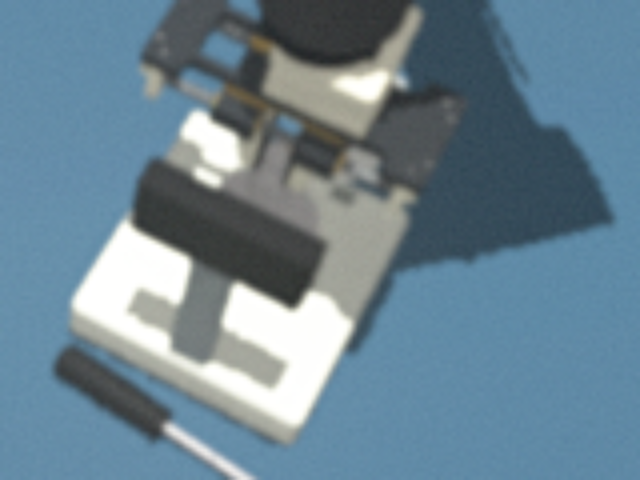

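Emit:
drive_tool([
  [-0.02, 0.03, -0.3, 0, 0, 0],
  [0, 0, -0.2, 0, 0, 0],
  [0, 0, -0.1, 0, 0, 0],
  [0, 0, -0.05, 0, 0, 0],
  [0, 0, 0, 0, 0, 0],
])

```text
t: 23.58
eef_pos: [0.5279, 0.2205, 0.1181]
ee_rot: [3.141, 0.0, -0.065]
force: [-0.4, 1.1, -1.2]
width: 0.0186
```

Emit:
drive_tool([
  [0, 0, -0.05, 0, 0, 0],
  [0, 0, -0.04, 0, 0, 0],
  [0, 0, 0, 0, 0, 0],
])

```text
t: 23.95
eef_pos: [0.5277, 0.2205, 0.1145]
ee_rot: [3.141, 0.0, -0.065]
force: [0.6, 0.6, -2.0]
width: 0.0186
```

Emit:
drive_tool([
  [0, 0, -0.04, 0, 0, 0],
  [0, 0, -0.04, 0, 0, 0],
  [0, 0, 0, 0, 0, 0],
])

```text
t: 24.32
eef_pos: [0.5277, 0.2205, 0.1112]
ee_rot: [3.141, 0.0, -0.065]
force: [0.0, -0.6, -1.4]
width: 0.0184
```

Emit:
drive_tool([
  [0, 0, -0.03, 0, 0, 0],
  [0, 0, 0, 0, 0, 0],
])

```text
t: 24.58
eef_pos: [0.5278, 0.2205, 0.1101]
ee_rot: [3.141, 0.0, -0.065]
force: [1.0, -0.7, -2.2]
width: 0.0185
```

Emit:
drive_tool([
  [0, 0, -0.025, 0, 0, 0],
  [0, 0, 0, 0, 0, 0],
])

```text
t: 24.82
eef_pos: [0.5279, 0.2206, 0.1093]
ee_rot: [-3.141, -0.0, -0.065]
force: [1.0, 0.1, -0.0]
width: 0.0184
```

Emit:
drive_tool([
  [0, 0, -0.02, 0, 0, 0],
  [0, 0, 0, 0, 0, 0],
])

```text
t: 25.08
eef_pos: [0.5282, 0.2208, 0.1091]
ee_rot: [-3.141, -0.001, -0.064]
force: [-1.0, -0.1, 4.7]
width: 0.0187
```

Contact: the wrist force went from about -2 to +4.7 N. Releasing and rising.

Emit:
drive_tool([
  [0, 0, 0, 0, 0, 0],
  [0, 0, 0, 0, 0, 0],
  [0, 0, 0, 0, 0, 0],
], claw=0.45)

```text
t: 25.45
eef_pos: [0.5277, 0.2204, 0.1081]
ee_rot: [3.141, 0.0, -0.065]
force: [-0.3, -0.2, -0.3]
width: 0.0382
```

Emit:
drive_tool([
  [0, 0, 0.2, 0, 0, 0],
  [0, 0, 0.5, 0, 0, 0],
  [0, 0, 0.9, 0, 0, 0],
  [0, 0, 0.9, 0, 0, 0],
  [0, 0, 0.9, 0, 0, 0],
])

```text
t: 26.08
eef_pos: [0.5278, 0.2204, 0.2462]
ee_rot: [-3.141, -0.0, -0.065]
force: [0.6, 0.6, -1.3]
width: 0.0394
```

Emit:
drive_tool([
  [-0.3, -0.9, 0.5, 0, 0, 0],
  [-0.3, -0.9, 0, 0, 0, 0],
  [-0.3, -0.9, 0, 0, 0, 0],
  [-0.3, -0.9, 0, 0, 0, 0],
  [-0.3, -0.9, 0, 0, 0, 0],
])

```text
t: 26.7
eef_pos: [0.4673, 0.0394, 0.2651]
ee_rot: [-3.141, -0.001, -0.064]
force: [0.6, -0.6, 0.5]
width: 0.0396
```

```bash
python3 - <<'E'
from h import *
s=arm.get_state(); print(s["t"],s["eef_pos"],s["force"])
for c in("top","scene"):
    im,d=arm.grab_frame(c)
    for n in "weight_mid pan weight_large weight_small lid_handle latch_tab tinter cup tin_near".split(): print(c,n,lm(n,c))
    if c=="top":
        save(cv2.resize(im[150:290,140:420],None,fx=2.8,fy=2.8),"a7.png")
        p=cloud(c,d).reshape(-1,3); b=p[(abs(p[:,0]-.527)<.045)&(abs(p[:,1]-.22)<.045)]
        for z0,z1 in((.072,.086),(.1,.112),(.12,.14)):
            t=b[(b[:,2]>z0)&(b[:,2]<z1)]; print(len(t),t.mean(0),cv2.minEnclosingCircle(t[:,:2].astype(np.float32)))
E
```

```text
26.7 [0.46731004 0.03943618 0.26505624] [ 0.59427848 -0.58577581  0.47230549]
top weight_mid [([0.3939, 0.2511, -0.0016], 0.56), ([0.7764, -0.0044, -0.0023], 0.25)]
top pan [([0.5273, 0.2183, 0.0811], 0.73), ([0.6162, -0.0431, 0.0008], 0.27)]
top weight_large [([0.7736, -0.0072, -0.0024], 0.6), ([0.5646, -0.2508, 0.0073], 0.52)]
top weight_small [([0.5632, -0.322, 0.0051], 0.45)]
top lid_handle [([0.6839, -0.2289, 0.19], 0.57)]
top latch_tab [([0.4501, -0.3709, 0.1287], 0.53)]
top tinter [([0.435, -0.1762, 0.0027], 0.43)]
top cup [([0.3952, 0.2518, 0.0008], 0.48)]
top tin_near [([0.6155, -0.0412, -0.0013], 0.86)]
0 [nan nan nan] ((0.0, 0.0), 0.0)
0 [nan nan nan] ((0.0, 0.0), 0.0)
0 [nan nan nan] ((0.0, 0.0), 0.0)
scene weight_mid [([0.5285, 0.2208, 0.0778], 0.47)]
scene pan [([0.5279, 0.2222, 0.0804], 0.78)]
scene weight_large []
scene weight_small [([0.5455, 0.2199, -0.0026], 0.46), ([0.6821, -0.224, 0.1824], 0.44)]
scene lid_handle [([0.6825, -0.222, 0.1832], 0.81)]
scene latch_tab [([0.3907, 0.2479, -0.0031], 0.69), ([0.4479, -0.3673, 0.1291], 0.47)]
scene tinter [([0.438, -0.1715, -0.0002], 0.54), ([0.3923, 0.2481, -0.0041], 0.32)]
scene cup [([0.3928, 0.2487, -0.0036], 0.64)]
scene tin_near [([0.6118, -0.0364, -0.002], 0.69)]<stdin>:10: RuntimeWarning: Mean of empty slice.
  ret = um.true_divide(
```

View pics/a7.png

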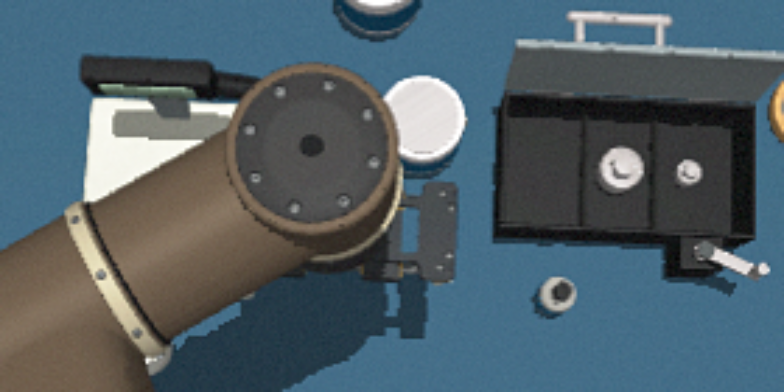

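The case is open with the latch clear and the left bay empty, but the arm hides the pan. Moving aside for one look.

Emit:
drive_tool([
  [0, -0.9, 0.2, 0, 0, 0],
  [0, -0.9, 0.2, 0, 0, 0],
  [0, -0.9, 0, 0, 0, 0],
  [0, -0.9, 0, 0, 0, 0],
  [0, 0, 0, 0, 0, 0],
])

```text
t: 28.32
eef_pos: [0.4676, -0.1052, 0.2803]
ee_rot: [3.141, 0.0, -0.068]
force: [0.1, -0.4, 0.3]
width: 0.0392
```

```bash
python3 - <<'E'
from h import *
im,d=arm.grab_frame("top"); print(lm("weight_mid","top"),lm("pan","top"))
save(cv2.resize(im[160:290,140:300],None,fx=4,fy=4),"a8.png")
p=cloud("top",d).reshape(-1,3); b=p[(abs(p[:,0]-.527)<.045)&(abs(p[:,1]-.22)<.045)]
for z0,z1 in((.072,.086),(.1,.112),(.12,.14)):
    t=b[(b[:,2]>z0)&(b[:,2]<z1)]; print(len(t),t.mean(0),cv2.minEnclosingCircle(t[:,:2].astype(np.float32)))
E
```

```text
[([0.4319, -0.1743, -0.0015], 0.17)] []
0 [nan nan nan] ((0.0, 0.0), 0.0)
0 [nan nan nan] ((0.0, 0.0), 0.0)
0 [nan nan nan] ((0.0, 0.0), 0.0)<stdin>:6: RuntimeWarning: Mean of empty slice.
  ret = um.true_divide(
```

View pics/a8.png

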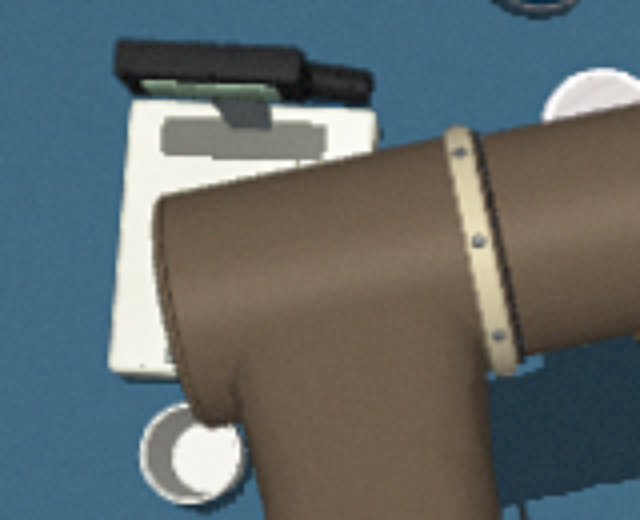

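The elbow still covers the pan from above, so I use the scene camera.

```bash
python3 - <<'E'
from h import *
im,d=arm.grab_frame("scene"); print(lm("weight_mid","scene"),lm("pan","scene"))
save(cv2.resize(im[190:310,290:450],None,fx=4,fy=4),"a9.png")
P=cloud("scene",d)
for x in arm.cut_out("weight_mid","scene")[:1]:
    q=P[x["pixels"]]; k=q[q[:,2]>.117]; print(x["score"],len(q),q.mean(0),q.max(0),"knob",len(k),k.mean(0))
E
```

```text
[([0.5272, 0.2244, 0.076], 0.53)] [([0.5291, 0.2221, 0.0783], 0.55)]
```

View pics/a9.png

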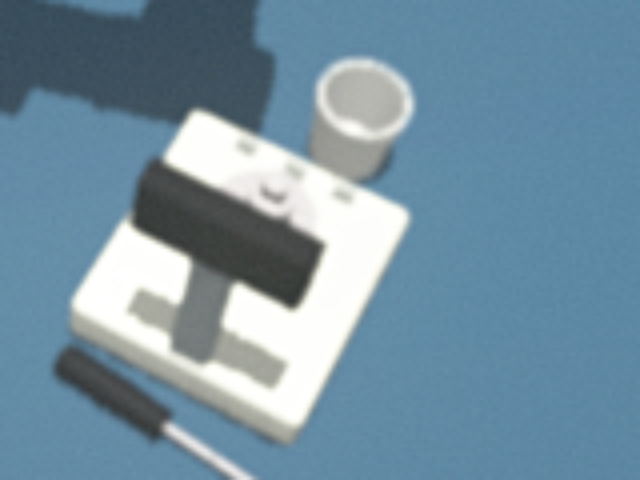

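The weight stands upright on the pan, with its knob at about (273,190), partly behind the read-out. The estimates put it within about 3 mm of the pan's centre. Handing in.

```bash
python3 -c "
from station import arm
s=arm.get_state();print(s['t'],s['force']);print(arm.job_done())"
```

```text
28.675 [-0.16238359 -0.43627877  0.14102825]
the job is handed in; nothing more can be done
None
```

I handed the job in at about 28.7 s with all the steps done; the hand-in gives no verdict.

- **Latch:** I pushed the lever round by its tab to about 2.0 rad while the lid was still shut. The last pictures still show it clear.
- **Lid:** I gripped the bar handle and followed its arc to about 1.6 rad. The lid stays standing after release.
- **Weight:** I took the middle-sized weight by its knob and lowered it onto the pan in steps of about 1 mm at the end. The wrist force at contact was about 5 N, and I released it there.

**Last checks:** The scene camera puts the weight about 3 mm from the pan's centre, standing upright, with its underside at pan height. The case's other two weights, the tinter, the cup and the tin beside the case were where they started, within the measuring error. The arm is well clear of everything, with near-zero force.

**Checks that failed or disagreed:**
- The top camera could not confirm the placement because the arm hid the pan. Its one detection of the weight in the picture after release was false, landing on the cup, and the final outline check in the scene camera found nothing. The placement therefore rests on the scene camera, where the read-out hides part of the pan.
- The gripper read 18.4 mm on the 20 mm knob. I regripped about 4 mm deeper and got the same reading, and the grip held throughout.
- I did not measure the tape, the screwdriver or the tin at the back again at the end.

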